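# Close the parts box and put it away in the kit drawer

### The job

The lid of the yellow box on the bench is only resting on it: while the box stands on the bench, press both ends of the lid down until it is fully home all along. Then set the box upright in the empty bay of the open drawer, lying the same way as its twin there, let go of it, and push the drawer fully home. Leave the other things where they are.

Things in the scene. Friction and masses are not known exactly. Their poses are not given: they have to be found in the camera images.
- kitbox: loose yellow plastic box standing on the bench, 120 (its x) x 56 (its y) x 45 mm high without its lid, about 0.34 kg; origin at the centre of its underside, z up. The lid on top is 120 x 54 x 6 mm with a paper label; seated, its top lies 52 mm above the origin. Grasp the box across its 56 mm width, below the lid
- end_a (a point): point on the lid's top surface, 10 mm in from the lid's end on the box's -x side; 52 mm above the box's underside when that end is home, up to 12 mm higher when it is not
- end_b (a point): the same point at the lid's other end (the box's +x side)
- lid_a (a joint): how far the lid's a end (-x) stands up, as an angle: 0 is home, 0.1 is about 12 mm proud; stiff snap, about 5 N at the end moves it and it stays where it is left; the other end does not follow
- lid_b (a joint): the same for the lid's b end (+x)
- drawer (a joint): how far the drawer is pulled out, m: 0 is fully home against its stop, about 0.17 at the start; slides along the point bay's x, with 2.5 N friction
- bay (a point): centre of the floor of the drawer's empty bay (moves with the drawer), 17 mm above the bench; x points into the cabinet (the way the drawer closes), z up. The bay is 155 mm long (x) by 125 mm wide (y) with walls 30 mm high (the outer one on -y too); at the start it lies wholly outside the cabinet
- twin (a point): centre of the underside of the twin box, fixed in the drawer's narrow bay on the +y side of the empty one; same size, lid home, its top 52 mm above this point; axes as the bay's
- drawer_lip (a point): middle of the outer face of the drawer's aluminium pull lip, 70 mm above the bench: the lip is 90 mm wide, 8 mm high and stands out 12 mm from the drawer's grey front, which is 222 mm wide and reaches from 8 to 78 mm above the bench. Axes as the bay's
- cabinet: fixed grey metal one-drawer cabinet; origin on the bench under the middle of the pulled-out drawer; x points along the closing direction. Its shell runs from x = 100 to 320 mm, is 222 mm wide and 84 mm high; the drawer passes 61 mm above the bay's floor under its top
- wedge1: loose yellow wedge-shaped product, 56 x 42 x 20 mm, on the bench beyond the box; origin centre of underside; leave alone
- wedge2: another such wedge; leave alone
- carton: flat cardboard carton 80 x 100 x 24 mm on top of the cabinet; origin centre of underside; leave alone
- roll: roll of labels, ring 70 mm across and 30 mm high, on top of the cabinet; origin centre of underside; leave alone
Things that resemble listed ones, but are neither listed nor needed, are in the scene too. Of the things shaped like the kitbox, the yellow one is meant.

How it is judged:
By the outcome, as a careful person would: the job done as asked, in the order asked, and still so for the second after the job is handed in, with the robot touching nothing.
It also fails if it takes over 64 s, if anything falls off the work surface, if the arm or the gripper's body presses on something with over 40 N, if the wrist force passes 120 N, or if a joint passes its speed limit or range.

### The arm

A 6-joint arm with a two-finger parallel gripper is mounted at the origin on the work surface. World frame = base frame: x ahead of the robot, y to its left, z up, the work surface at z = 0. Lengths are in m, angles in rad, forces in N, time in s.
With the tool pointing down it reaches from about 0.3 to 0.75 m from the base axis. Payload 8.5 kg.
Tool frame: the origin (TCP) lies between the finger pads; the fingertips stand 19 mm ahead of it and the grasp point (between the pads) is the TCP (manip.tcp_to_tips is the distance from the TCP to the fingertips, in m); z points along the fingers, y is the line along which they close (so a half turn about z gives the same grasp; the last joint's range is limited). The gripper opens to 88 mm and grips with 3 to 60 N. Pads are 18 mm wide; open, the fingers measure 123 mm over their backs; the gripper's body (75 mm by 187 mm) begins 45 mm behind the grasp point.
Start: joints at [-1.505, 0.381, 1.297, -0, 1.464, -0.215], TCP at [0.152, -0.528, 0.258] pointing down, gripper open.
Joint ranges: [-3.11, 3.11], [-0.89, 2.33], [0.22, 2.48], [-1.42, 4.56], [0.17, 2.85], [-2.88, 2.88]. Speed limits (rad/s): [2.39, 2.39, 3.14, 3.14, 3.14, 3.14].

### API

Orientations are given as a unit quaternion [w, x, y, z].
In Python, from station import manip gives the robot as it stands.
- The arm moves only by the shell command python3 -m inch 'ROWS' [OPENING] [FORCE]. ROWS is JSON, one flat list of numbers, 4 for each row, row after row: the shift along the tool's x, y, z in m, then the turn about the tool's z in degrees. A call has 1 to 5 rows; each row is the pose to reach, as a shift and turn from the pose commanded when the call began, along the tool's axes at that moment; what a row does not reach only later rows make up. A row lasts 1/8 s, in which the tool goes at most 62.5 mm and 10.7 degrees, less where a joint would pass 70% of its speed; a pose out of reach is approached as far as the arm can. A call with a gripper value outside its range is refused whole. OPENING is the closure, from 0 (fully open) to 1 (shut), set as the call begins (- or left out, the last holds). The fingers move at their own pace and stop on an object; FORCE is the grip in N (left out, the last holds). Time passes only in rows, so rows that repeat a pose let the fingers close. It gives the time, the measured TCP pose, the force, the opening and the grip force at its end, in the units of the state.
- manip.sense(): the state, without advancing time (a new reading comes with each control period).
- manip.camera(name): name is "scene" or "top" or "wrist"; returns the picture (400x640x3 uint8, red, green, blue); there is no depth.
- manip.camera_info(name): a dict with "vertical_fov" (degrees; the focal length in pixels is half the picture's height over the tangent of half this angle, whatever the lens; pixels are square), "cx", "cy" (the principal point, pixels), "R" (3x3) and "t" (3): a world point X has camera coordinates R X + t. Camera axes: x right, y down, z forward; pixel columns grow to the right and rows downward; lengths in m; the calibration is good to about 2 mm. A picture is of the moment at which its call begins: read the wrist's pose just before it. camera_info takes no time and is no camera call; for the wrist camera it gives the pose at the moment of the call.
- manip.close_job(): hands the job in; it is judged then, once.
Trained networks look in the newest picture that a camera, given by its name, has taken for a name from the list of things; names that differ only in an ending like _2 or _b are one class to them, and where a whole thing is asked for, a point or a joint stands for the part that bears it (a point fixed in the world has none). Each returns a list of dicts, best first, with "confidence" (0 to 1); they miss things now and then, are a little off and sometimes report something else, mostly with a low value. They report only what shows in the picture. A call takes as long as a camera call. They do not tell look-alikes from the thing itself.
- manip.boxes_of(camera, query): "extent" ([centre column, centre row, width, height] in pixels, round what is visible of it).
- manip.trace(camera, query): "region" (400x640 bool, what is visible of it) and "extent" ([centre column, centre row, width, height] in pixels, round what is visible of it).
- manip.tip_of(camera, query): "position" ([column, row] in pixels: a listed point, or the origin of a listed thing).
The state is a dict: "time_s": time; "joint_positions": joint angles; "qd": joint speeds; "joint_efforts": joint torques, N m; "tcp_pos": TCP position; "tool_rot": TCP orientation; "wrist_force": force on the tool from outside, world axes, zero at the start; "moment": the same for the moment, N m; "finger_gap": opening from 0.0 (shut) to 1.0 (fully open); "grip_force": force on a finger pad.
Only numpy, scipy, OpenCV 4.12 (cv2) and the standard library are available. Lean on these libraries where they do the work, as an engineer would, in place of code of your own. Each camera call takes 0.05 s, during which the arm holds its last target. There are 200 camera calls.

## Working session

There is one attempt and no reset: what is moved stays moved. The work goes in short steps, Python scripts to look and compute and a shell command to move; the robot and the scene stay as the last step left them, time stands still between calls to the robot, and variables do not carry over. Pictures are saved under pics/ and viewed, at most 10 in all, crops included, and the job is handed in when it is done.

```bash
ls; mkdir -p pics; cat > h.py <<'E'
import numpy as np, cv2
from station import manip
def ray(cam,px,info=None):
    i=info or manip.camera_info(cam); R=np.array(i["R"]);t=np.array(i["t"])
    f=200/np.tan(np.radians(i["vertical_fov"])/2)
    d=np.array([(px[0]-i["cx"])/f,(px[1]-i["cy"])/f,1.]); d=R.T@d
    return -R.T@t,d/np.linalg.norm(d)
def atz(cam,px,z,info=None):
    o,d=ray(cam,px,info); return o+d*(z-o[2])/d[2]
def tri(rs):
    A=sum(np.eye(3)-np.outer(d,d) for o,d in rs);b=sum((np.eye(3)-np.outer(d,d))@o for o,d in rs)
    X=np.linalg.solve(A,b); return X,[round(float(np.linalg.norm(np.cross(X-o,d))),4) for o,d in rs]
def proj(cam,X,info=None):
    i=info or manip.camera_info(cam);f=200/np.tan(np.radians(i["vertical_fov"])/2)
    c=np.array(i["R"])@X+np.array(i["t"]); return np.array([i["cx"]+f*c[0]/c[2],i["cy"]+f*c[1]/c[2]])
E
python3 - <<'E'
from h import *
np.set_printoptions(precision=4,suppress=True)
for c in ["scene","top","wrist"]:
    im=manip.camera(c); cv2.imwrite(f"pics/{c}0.png",im[:,:,::-1])
    i=manip.camera_info(c); print(c,i["vertical_fov"],-np.array(i["R"]).T@i["t"])
    for q in ["kitbox","end_a","end_b","bay","twin","drawer_lip","cabinet"]:
        for r in manip.tip_of(c,q)[:3]:
            print(q,np.round(r["position"],1),round(r["confidence"],2),atz(c,r["position"],{"kitbox":0,"end_a":.058,"end_b":.058,"bay":.017,"twin":.017,"drawer_lip":.07,"cabinet":0}[q]))
s=manip.sense();print(s)
E
```

```text
pics
scene 56.92561228324289 [ 1.1059 -0.179   0.7783]
kitbox [248.5 209.3] 0.82 [ 0.5177 -0.2249  0.    ]
kitbox [299.5 182.5] 0.82 [ 0.465  -0.0769  0.    ]
kitbox [182.7 221. ] 0.81 [ 0.5096 -0.392   0.    ]
end_a [288.  167.3] 0.88 [ 0.4543 -0.102   0.058 ]
end_a [157.  222.8] 0.82 [ 0.5432 -0.4349  0.058 ]
end_a [315.1 177.6] 0.77 [ 0.5075 -0.0423  0.058 ]
end_b [288.  167.3] 0.88 [ 0.4543 -0.102   0.058 ]
end_b [157.  222.8] 0.82 [ 0.5432 -0.4349  0.058 ]
end_b [315.1 177.6] 0.77 [ 0.5075 -0.0423  0.058 ]
bay [394.5 182.5] 0.65 [0.5467 0.1655 0.017 ]
bay [423.1 175.2] 0.23 [0.5433 0.2496 0.017 ]
twin [424.1 174.7] 0.8 [0.5424 0.2529 0.017 ]
twin [459.1 214.4] 0.61 [0.686  0.2818 0.017 ]
drawer_lip [388.2 144.3] 0.75 [0.456  0.1753 0.07  ]
cabinet [400.8 187.7] 0.77 [0.5557 0.1828 0.    ]
top 55.81557661158032 [ 0.4736 -0.0701  1.0334]
kitbox [387.3 240.4] 0.58 [ 0.5298 -0.2285  0.    ]
kitbox [446.5 247.3] 0.58 [ 0.5114 -0.3869  0.    ]
kitbox [326.3 264.2] 0.55 [ 0.4656 -0.0629  0.    ]
end_a [382.5 259.5] 0.91 [ 0.4782 -0.2063  0.058 ]
end_a [341.1 273.1] 0.77 [ 0.4438 -0.100
[... 264 characters left out ...]
n [209.9 235.7] 0.74 [0.5411 0.2523 0.017 ]
drawer_lip [230.5 269.5] 0.69 [0.4522 0.179  0.07  ]
cabinet [240.  230.4] 0.87 [0.5569 0.1747 0.    ]
wrist 68.89391422202166 [ 0.2271 -0.5076  0.3853]
{'time_s': 1.2, 'joint_positions': array([-1.5053,  0.3806,  1.2974,  0.0001,  1.4636, -0.2153]), 'qd': array([-0.0006,  0.0001, -0.0001,  0.0015, -0.0009,  0.0006]), 'joint_efforts': array([ -0.0017, -43.7805, -22.4734,   0.0714,   0.0315,  -0.    ]), 'tcp_pos': array([ 0.1525, -0.5284,  0.2577]), 'tool_rot': array([-0.    ,  0.9902,  0.14  ,  0.    ]), 'wrist_force': array([-0.7421, -0.1002,  0.6756]), 'moment': array([0.0048, 0.0125, 0.0235]), 'grip_force': 0.0, 'finger_gap': 1.0032810123335425}
```

View pics/scene0.png

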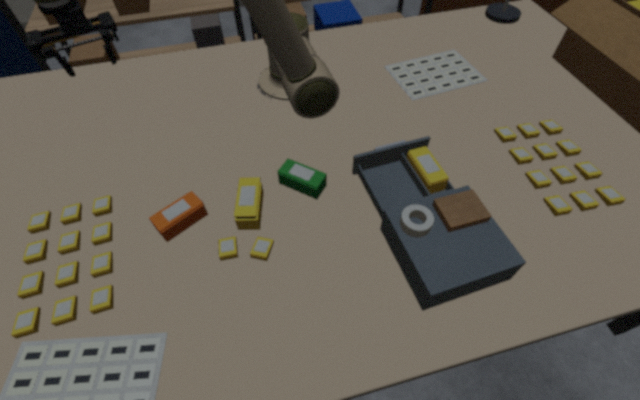

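View pics/top0.png

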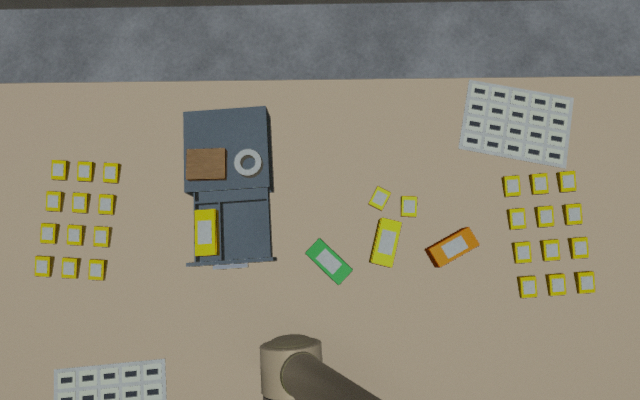

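The yellow kitbox is at top (386,243) and scene (248,201), between the green look-alike at (329,261) and the orange one at (452,247). The open drawer is at top (232,228), with its empty bay to the right of the twin (206,232).

```bash
cat >> h.py <<'E'
def toolaxes(s):
    from scipy.spatial.transform import Rotation as Ro
    q=s["tool_rot"]; return Ro.from_quat([q[1],q[2],q[3],q[0]]).as_matrix()
def go(X,yaw=None):
    "shift in tool axes to X, and turn so that tool x has world yaw (deg)"
    s=manip.sense();M=toolaxes(s); d=M.T@(np.array(X)-s["tcp_pos"])
    y0=np.degrees(np.arctan2(M[1,0],M[0,0])); print("shift",d.round(4),"yaw",y0.round(2),"turn",None if yaw is None else round(-(yaw-y0),2))
E
python3 - <<'E'
from h import *
np.set_printoptions(precision=4,suppress=True)
i=manip.camera_info("wrist");print("wrist axis",np.array(i["R"])[2], np.array(i["R"])[0])
im=manip.camera("top")
for r in manip.trace("top","kitbox"):
    m=r["region"]; c=im[m].mean(0)
    rect=cv2.minAreaRect(np.argwhere(m)[:,::-1].astype(np.float32)); 
    p=[atz("top",k,.052)[:2] for k in cv2.boxPoints(rect)]
    print(r["extent"],round(r["confidence"],2),c,rect[0],np.array(p).tolist())
go([.47,-.235,.3],None)
E
```

```text
wrist axis [-0.2869 -0.0832 -0.9543] [ 0.2762 -0.9611  0.0007]
[387.1, 243.8, 32.4, 52.4] 0.97 [158.3729 161.7384  81.2857] (385.20587158203125, 242.17648315429688) [[0.4719634316033117, -0.169422089731533], [0.5889152303884059, -0.2009177230785812], [0.5735145464242962, -0.2613636611466628], [0.45729523006173234, -0.22896327198473526]]
[451.0, 249.4, 55.0, 43.7] 0.74 [152.1423 120.8746  70.1338] (451.6955261230469, 246.8336181640625) [[0.5047153944501105, -0.3129623521497445], [0.5704438253104691, -0.4273105753080671], [0.5167121234718115, -0.45531919791988484], [0.4519516627202119, -0.34181806150922994]]
[328.2, 263.3, 46.7, 44.4] 0.62 [ 99.0427 151.0175 108.567 ] (328.3030700683594, 261.16717529296875) [[0.4951631206748468, -0.004529374546049264], [0.5363408105262439, -0.04420441470709517], [0.45239905221626386, -0.13170113662767594], [0.41228822756278033, -0.09218531168081859]]
shift [ 0.3865 -0.194  -0.0422] yaw 16.09 turn None
```

```bash
python3 -m inch '[0.05,-0.025,-0.01,0, 0.1,-0.05,-0.02,0, 0.15,-0.075,-0.03,0, 0.2,-0.1,-0.04,0, 0.25,-0.12,-0.04,0]' 1 && python3 -m inch '[0.04,-0.02,0,7, 0.08,-0.04,0,15, 0.12,-0.06,0,23, 0.16,-0.075,0,31, 0.16,-0.075,0,31]'
python3 - <<'E'
from h import *
np.set_printoptions(precision=4,suppress=True)
im=manip.camera("wrist");cv2.imwrite("pics/w1.png",im[:,:,::-1])
s=manip.sense();print(s["time_s"],s["tcp_pos"],s["finger_gap"])
i=manip.camera_info("wrist");np.save("w1.npy",i,allow_pickle=True)
for q in ["kitbox","end_a","end_b"]:
    for r in manip.tip_of("wrist",q)[:4]: print(q,r["position"],round(r["confidence"],2),atz("wrist",r["position"],0 if q=="kitbox" else .058))
E
```

```text
time_s: 1.92
tcp_pos: [0.3606, -0.3426, 0.2987]
tool_rot: [0.001, 0.99, 0.14, 0.0]
wrist_force: [0.9, 0.2, -0.4]
finger_gap: 0.459
grip_force: 0.0
time_s: 2.55
tcp_pos: [0.4937, -0.2259, 0.2975]
tool_rot: [-0.0, 0.992, -0.128, -0.0]
wrist_force: [-0.6, -1.0, -0.3]
finger_gap: 0.001
grip_force: 0.0
2.6 [ 0.4928 -0.2268  0.2975] 0.007085232124568379
kitbox [220.1, 204.4] 0.93 [ 0.4698 -0.0693  0.    ]
kitbox [304.8, 145.6] 0.75 [ 0.5225 -0.2189  0.    ]
kitbox [424.5, 125.1] 0.74 [ 0.5068 -0.3902  0.    ]
end_a [241.7, 230.0] 0.98 [ 0.4408 -0.1095  0.058 ]
end_a [304.0, 111.9] 0.9 [ 0.5673 -0.2331  0.058 ]
end_a [174.4, 195.7] 0.89 [ 0.5097 -0.0404  0.058 ]
end_a [413.4, 152.3] 0.85 [ 0.4852 -0.3528  0.058 ]
end_b [241.7, 230.0] 0.98 [ 0.4408 -0.1097  0.058 ]
end_b [304.0, 111.9] 0.9 [ 0.5672 -0.2334  0.058 ]
end_b [174.4, 195.7] 0.89 [ 0.5098 -0.0406  0.058 ]
end_b [413.4, 152.3] 0.85 [ 0.485 -0.353  0.058]
```

View pics/w1.png

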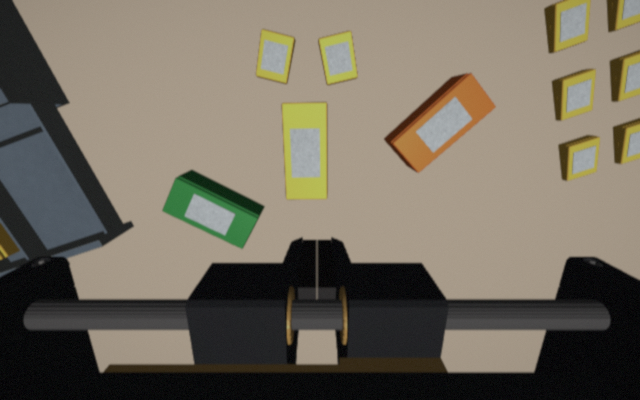

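The wrist view shows the yellow box upright at corners (282,103), (326,102), (327,199) and (285,199), nearly aligned with the tool, with two wedges beyond it at (275,56) and (338,58).

```bash
python3 - <<'E'
from h import *
np.set_printoptions(precision=4,suppress=True)
i=np.load("w1.npy",allow_pickle=True).item()
P=np.array([atz("wrist",p,.058,i) for p in [(282,103),(326,102),(327,199),(285,199)]]);print(P)
a=(P[0]+P[1]-P[2]-P[3])/2;print("len",np.linalg.norm(a),"yaw",np.degrees(np.arctan2(a[1],a[0])),"c",P.mean(0), "w",np.linalg.norm(P[0]-P[1]),np.linalg.norm(P[2]-P[3]))
w=[ray("wrist",(304,111.9),i)]
rows={}
for c in ["top","scene"]:
    im=manip.camera(c)
    for q in ["end_a"]:
        for r in manip.tip_of(c,q):
            print(c,q,np.round(r["position"],1),round(r["confidence"],2),atz(c,r["position"],.058))
    for X in [[.5673,-.2331,.058],[.477,-.2063,.058]]: print("expect",proj(c,np.array(X)))
# crops large
im=manip.camera("scene");cv2.imwrite("pics/s_crop.png",cv2.resize(im[160:240,200:330,::-1],None,fx=6,fy=6,interpolation=cv2.INTER_CUBIC))
E
```

```text
[[ 0.5847 -0.2092  0.058 ]
 [ 0.5724 -0.2603  0.058 ]
 [ 0.4546 -0.2318  0.058 ]
 [ 0.4688 -0.1783  0.058 ]]
len 0.12058051269545872 yaw -14.265664378476508 c [ 0.5201 -0.2199  0.058 ] w 0.05254942053960387 0.055323363542516366
top end_a [312.3 245.3] 0.9 [ 0.5139 -0.0274  0.058 ]
top end_a [341.3 272.9] 0.87 [ 0.4443 -0.1014  0.058 ]
top end_a [390.3 222.1] 0.7 [ 0.5737 -0.2285  0.058 ]
top end_a [380.4 263.4] 0.49 [ 0.4684 -0.2007  0.058 ]
expect [392.143  224.5809]
expect [382.5164 259.9792]
scene end_a [160.5 223.3] 0.97 [ 0.5468 -0.4269  0.058 ]
scene end_a [319.4 178.3] 0.89 [ 0.5127 -0.0323  0.058 ]
scene end_a [288.6 164.4] 0.85 [ 0.4446 -0.0983  0.058 ]
scene end_a [195.6 198.4] 0.79 [ 0.494  -0.3428  0.058 ]
scene end_a [248.  179.1] 0.67 [ 0.4666 -0.2091  0.058 ]
scene end_a [243.5 209.7] 0.56 [ 0.5595 -0.2333  0.058 ]
expect [244.0243 212.2315]
expect [249.6927 181.899 ]
```

View pics/s_crop.png

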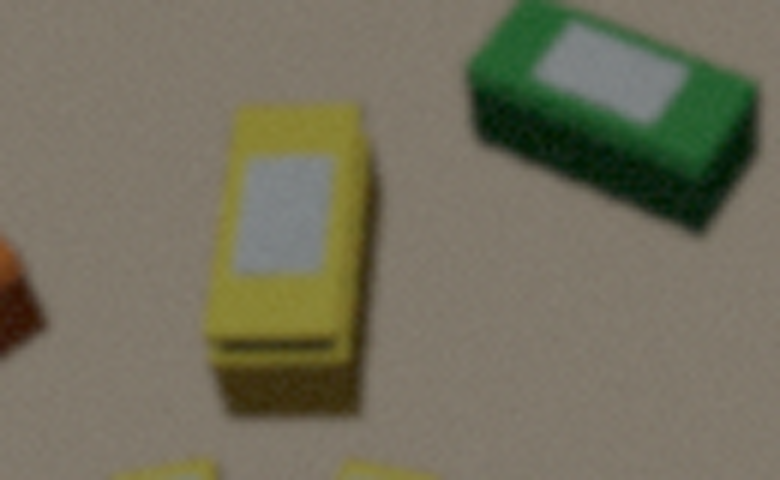

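The crop shows the kitbox's far (+x world) end with a visible gap at crop (275,345). The near end can't be judged from here, so I'll press both ends.

```bash
python3 -c "
from h import *
go([.5675,-.2315,.087],-14.4)
go([.4725,-.2075,.087],-14.4)"
```

```text
shift [ 0.0739 -0.0161  0.2109] yaw -14.95 turn -0.55
shift [-0.0241 -0.0148  0.2109] yaw -14.95 turn -0.55
```

```bash
python3 -m inch '[0.035,-0.008,0.045,0, 0.073,-0.016,0.09,0, 0.073,-0.016,0.135,0, 0.073,-0.016,0.18,0, 0.073,-0.016,0.203,0]' && python3 -m inch '[0,0,0.004,0, 0,0,0.008,0, 0,0,0.012,0, 0,0,0.016,0, 0,0,0.016,0]'
```

```text
time_s: 3.62
tcp_pos: [0.5661, -0.2306, 0.0923]
tool_rot: [-0.001, 0.992, -0.13, -0.002]
wrist_force: [-0.1, 0.5, -0.0]
finger_gap: 0.007
grip_force: 0.0
time_s: 4.25
tcp_pos: [0.5675, -0.2311, 0.0793]
tool_rot: [0.0, 0.992, -0.13, 0.001]
wrist_force: [1.8, -0.3, 1.4]
finger_gap: 0.003
grip_force: 1.2
```

```bash
python3 -m inch '[0,0,0.003,0, 0,0,0.006,0, 0,0,0.008,0, 0,0,0.009,0, 0,0,0.01,0]'
```

```text
time_s: 4.88
tcp_pos: [0.5682, -0.2314, 0.0715]
tool_rot: [0.001, 0.992, -0.13, 0.002]
wrist_force: [-1.8, 1.4, 23.3]
finger_gap: 0.007
grip_force: 11.2
```

```bash
python3 -m inch '[0,0,0.001,0, 0,0,0.002,0, 0,0,0.002,0]' && python3 -m inch '[0,0,-0.02,0, 0,0,-0.025,0, -0.05,0,-0.025,0, -0.1,0,-0.025,0, -0.1,0,-0.025,0]' && python3 -m inch '[0,0,0.006,0, 0,0,0.012,0, 0,0,0.017,0, 0,0,0.021,0, 0,0,0.024,0]'
```

```text
time_s: 5.25
tcp_pos: [0.5681, -0.2314, 0.0704]
tool_rot: [0.001, 0.992, -0.13, 0.002]
wrist_force: [-3.8, 1.8, 26.5]
finger_gap: 0.006
grip_force: 13.3
time_s: 5.88
tcp_pos: [0.4673, -0.2035, 0.091]
tool_rot: [-0.001, 0.991, -0.13, -0.002]
wrist_force: [1.1, -0.8, 0.6]
finger_gap: 0.006
grip_force: 0.0
time_s: 6.5
tcp_pos: [0.4705, -0.2053, 0.0688]
tool_rot: [0.0, 0.992, -0.13, 0.0]
wrist_force: [-8.8, 2.6, 30.4]
finger_gap: 0.005
grip_force: 15.3
```

```bash
python3 -m inch '[0,0,-0.05,0, 0,0,-0.11,0, 0,0,-0.17,0, 0,0,-0.2,0, 0,0,-0.2,0]' 0
python3 - <<'E'
from h import *
np.set_printoptions(precision=4,suppress=True)
im=manip.camera("wrist");i=manip.camera_info("wrist");np.save("w2.npy",i,allow_pickle=True)
for r in manip.tip_of("wrist","end_a")[:5]: print(r["position"],round(r["confidence"],2),atz("wrist",r["position"],.052))
for r in manip.trace("wrist","kitbox"):
    m=r["region"]; rect=cv2.minAreaRect(np.argwhere(m)[:,::-1].astype(np.float32));print(rect,im[m].mean(0))
s=manip.camera("scene")
a=cv2.resize(im[40:260,220:420,::-1],(400,440));b=cv2.resize(s[160:234,220:287,::-1],(398,440),interpolation=cv2.INTER_CUBIC)
cv2.imwrite("pics/c2.png",np.hstack([a,b]))
E
```

```text
time_s: 7.12
tcp_pos: [0.471, -0.2053, 0.2693]
tool_rot: [0.001, 0.992, -0.13, 0.002]
wrist_force: [0.2, 0.1, -0.8]
finger_gap: 0.547
grip_force: 0.0
[316.1, 88.5] 0.93 [ 0.5657 -0.2304  0.052 ]
[173.8, 183.8] 0.88 [ 0.506  -0.0365  0.052 ]
[433.2, 131.3] 0.75 [ 0.4868 -0.348   0.052 ]
[505.1, 66.8] 0.68 [ 0.5343 -0.4323  0.052 ]
[315.1, 170.4] 0.55 [ 0.4778 -0.2057  0.052 ]
((315.97283935546875, 129.77838134765625), (108.50654602050781, 49.9876594543457), 88.72696685791016) [181.8446 185.0014 119.4138]
((212.72518920898438, 195.72119140625), (101.1580810546875, 54.921234130859375), 26.053495407104492) [ 83.8492 125.4584  91.1947]
((463.67059326171875, 98.28239440917969), (56.18498992919922, 127.33818054199219), 49.398704528808594) [158.5009 118.7558  85.6786]
```

View pics/c2.png

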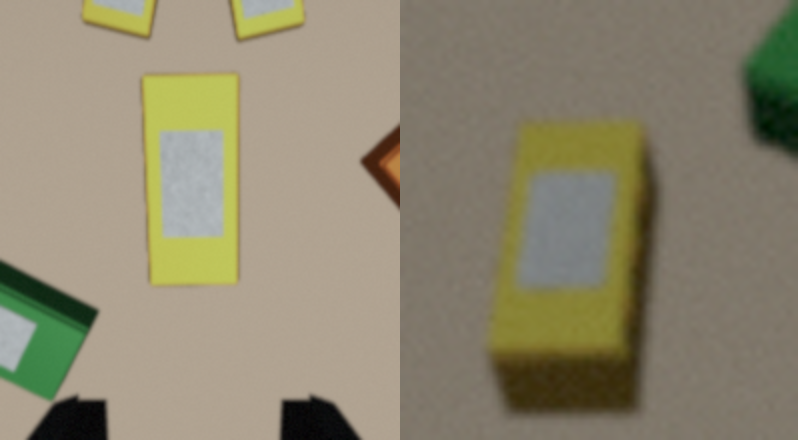

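The scene crop shows the gap closed, with the far end flush. The wrist crop shows the box undisturbed, with corners at about wrist (291,77.5), (339,77), (339,182) and (295,182).

```bash
python3 - <<'E'
from h import *
np.set_printoptions(precision=4,suppress=True)
i=np.load("w2.npy",allow_pickle=True).item()
P=np.array([atz("wrist",p,.052,i) for p in [(291,77.5),(339.2,77),(339.2,182),(295,182)]])
a=(P[0]+P[1]-P[2]-P[3])/2;yaw=np.degrees(np.arctan2(a[1],a[0]));print(P,"len",np.linalg.norm(a),"yaw",yaw,"c",P.mean(0), "w",np.linalg.norm(P[0]-P[1]),np.linalg.norm(P[2]-P[3]))
# height of lid from label centre in three views: same centroid of light pixels
im=manip.camera("wrist")
rs=[];hs={"wrist":im,"scene":manip.camera("scene"),"top":manip.camera("top")}
for c,I in hs.items():
    reg=[r["region"] for r in manip.trace(c,"kitbox")]
    best=min(reg,key=lambda m:np.linalg.norm(np.argwhere(m).mean(0)[::-1]-proj(c,P.mean(0))))
    k=cv2.convexHull(np.argwhere(best)[:,::-1].astype(np.int32)); f=np.zeros((400,640),np.uint8);cv2.fillConvexPoly(f,k,1)
    hsv=cv2.cvtColor(I,cv2.COLOR_RGB2HSV); m=(f>0)&(hsv[:,:,1]<70)&(hsv[:,:,2]>100)
    m=cv2.morphologyEx(m.astype(np.uint8),cv2.MORPH_OPEN,np.ones((3,3)))
    p=np.argwhere(m)[:,::-1].mean(0);print(c,p,m.sum(),atz(c,p,.052));rs.append(ray(c,p))
print(tri(rs),tri(rs[:2]),tri(rs[1:]))
go([P.mean(0)[0],P.mean(0)[1],.024],yaw)
E
```

```text
[[ 0.5843 -0.2074  0.052 ]
 [ 0.5713 -0.2582  0.052 ]
 [ 0.457  -0.2305  0.052 ]
 [ 0.4709 -0.1789  0.052 ]] len 0.11728342937078082 yaw -13.85410144196934 c [ 0.5209 -0.2188  0.052 ] w 0.05250667124426167 0.053438415789474156
wrist [316.6594 128.9654] 1732 [ 0.5238 -0.22    0.052 ]
scene [247.5552 198.3345] 281 [ 0.5231 -0.2193  0.052 ]
top [383. 231.] 9 [ 0.5512 -0.2101  0.052 ]
(array([ 0.5378, -0.2153,  0.0719]), [0.0137, 0.0031, 0.0143]) (array([ 0.5238, -0.2197,  0.0528]), [0.0004, 0.0004]) (array([ 0.5483, -0.2118,  0.0819]), [0.0059, 0.0059])
shift [0.0526 0.0003 0.2433] yaw -14.91 turn -1.06
```

```bash
python3 -m inch '[0.03,0,0.05,-1, 0.054,0.001,0.11,-1, 0.054,0.001,0.165,-1, 0.054,0.001,0.21,-1, 0.054,0.001,0.225,-1]' 0 && python3 -m inch '[0,0,0.008,0, 0,0,0.016,0, 0,0,0.018,0, 0,0,0.018,0]'; python3 -c "
from h import *
go([.5225,-.2195,.024],-14.0)"
```

```text
time_s: 8.25
tcp_pos: [0.5214, -0.2194, 0.0405]
tool_rot: [-0.001, 0.993, -0.121, -0.002]
wrist_force: [-0.4, -0.1, 0.5]
finger_gap: 0.998
grip_force: 0.0
time_s: 8.75
tcp_pos: [0.5225, -0.22, 0.0253]
tool_rot: [0.0, 0.993, -0.121, 0.0]
wrist_force: [-0.3, 0.6, 0.9]
finger_gap: 1.001
grip_force: 0.0
shift [-0.0001 -0.0005  0.0013] yaw -13.91 turn 0.09
```

```bash
python3 -m inch '[0,0,0,0, 0,0,0,0, 0,0,0,0, 0,0,0,0, 0,0,0,0]' 1 30 && python3 -m inch '[0,0,-0.02,0, 0,0,-0.06,0, 0,0,-0.12,0, 0,0,-0.16,0, 0,0,-0.16,0]'
python3 - <<'E'
from h import *
np.set_printoptions(precision=4,suppress=True)
for c in ["top","scene"]:
    im=manip.camera(c); cv2.imwrite(f"pics/{c}3.png",im[:,:,::-1])
    for q,z in dict(bay=.017,twin=.017,drawer_lip=.07,cabinet=0).items():
        for r in manip.tip_of(c,q)[:2]: print(c,q,np.round(r["position"],1),round(r["confidence"],2),atz(c,r["position"],z))
t=cv2.imread("pics/top3.png");cv2.imwrite("pics/t3.png",cv2.resize(t[180:280,170:290],None,fx=6,fy=6,interpolation=cv2.INTER_CUBIC)[:600])
E
```

```text
time_s: 9.38
tcp_pos: [0.5223, -0.2197, 0.0248]
tool_rot: [-0.0, 0.993, -0.121, 0.0]
wrist_force: [0.3, 1.5, 1.7]
finger_gap: 0.635
grip_force: 30.0
time_s: 10.0
tcp_pos: [0.5229, -0.2204, 0.1869]
tool_rot: [0.001, 0.993, -0.121, 0.002]
wrist_force: [-0.6, 0.2, -5.1]
finger_gap: 0.635
grip_force: 30.0
top bay [247.7 232.3] 0.67 [0.5504 0.1496 0.017 ]
top bay [238.  230.4] 0.55 [0.5555 0.1762 0.017 ]
top twin [208.4 233.7] 0.95 [0.5465 0.2567 0.017 ]
top drawer_lip [234.5 268.9] 0.62 [0.4537 0.1688 0.07  ]
top drawer_lip [376.9 197.4] 0.23 [ 0.6364 -0.1939  0.07  ]
top cabinet [235.6 231.4] 0.86 [0.5541 0.1868 0.    ]
scene bay [391.6 181.8] 0.88 [0.5424 0.159  0.017 ]
scene twin [421.4 175.5] 0.64 [0.5431 0.2447 0.017 ]
scene twin [460.6 215.3] 0.38 [0.6894 0.2841 0.017 ]
scene drawer_lip [388.8 147.5] 0.56 [0.4677 0.1724 0.07  ]
scene cabinet [402.9 187.2] 0.61 [0.5556 0.1889 0.    ]
scene cabinet [387.8 144.9] 0.58 [0.3938 0.2083 0.    ]
```

View pics/t3.png

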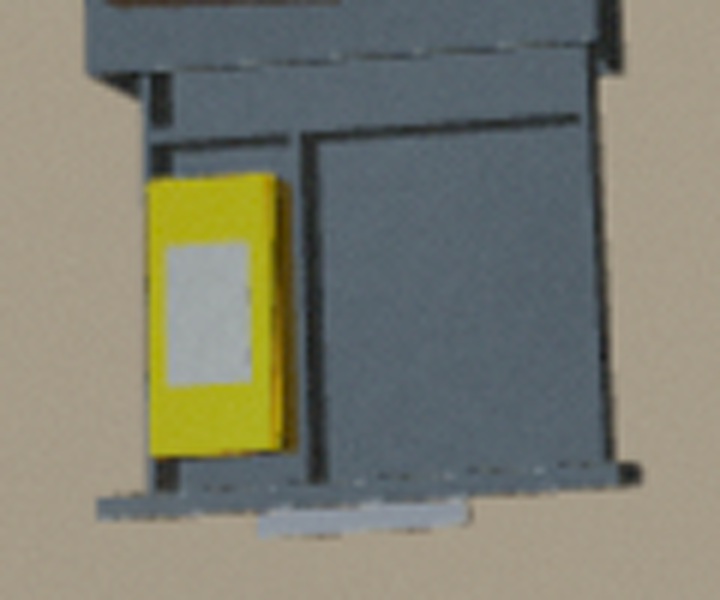

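The top crop shows the empty bay right of the divider, with wall-top corners at about (303,137), (581,118), (601,468) and (312,485). The twin's lid is at (148,180), (275,174), (283,450) and (150,457).

```bash
python3 - <<'E'
from h import *
np.set_printoptions(precision=4,suppress=True)
def W(p,z): return atz("top",(170+(p[0]+.5)/6-.5,180+(p[1]+.5)/6-.5),z)
def yaw(a,b): return round(float(np.degrees(np.arctan2(b[1]-a[1],b[0]-a[0]))),2)
d1,d2=W((303,140),.047),W((312,480),.047); o1,o2=W((582,118),.047),W((601,465),.047)
print("divider",d1,d2,yaw(d2,d1)," outer",o1,o2,yaw(o2,o1))
f1,f2=W((97,500),.078),W((640,467),.078);print("front",f1,f2,yaw(f2,f1)-90)
l1,l2=W((258,517),.074),W((468,505),.074);print("lip",l1,l2,yaw(l2,l1)-90)
b1,b2=W((318,141),.017),W((575,124),.017);print("back floor",b1,b2,yaw(b2,b1)-90)
T=np.array([W(p,.069) for p in [(148,180),(275,174),(283,450),(150,457)]]);print("twin",T.mean(0),yaw((T[2]+T[3])/2,(T[0]+T[1])/2),yaw((T[1]+T[2])/2,(T[0]+T[3])/2)-90)
c1=W((88,75),.084);c2=W((600,43),.084);print("cab front",c1,c2,yaw(c2,c1)-90)
E
```

```text
divider [0.6263 0.2195 0.047 ] [0.4771 0.2092 0.047 ] 3.92  outer [0.636  0.0953 0.047 ] [0.4838 0.0835 0.047 ] 4.44
front [0.4684 0.2913 0.078 ] [0.4827 0.0623 0.078 ] 3.5600000000000023
lip [0.4615 0.2239 0.074 ] [0.4667 0.1351 0.074 ] 3.3700000000000045
back floor [0.6305 0.2214 0.017 ] [0.6381 0.1035 0.017 ] 3.7099999999999937
twin [0.5474 0.2484 0.069 ] 3.81 2.8599999999999994
cab front [0.6491 0.3031 0.084 ] [0.6624 0.0821 0.084 ] 3.4599999999999937
```

```bash
python3 -c "
from h import *
go([.5555,.152,.10],3.7)"
```

```text
shift [-0.057  -0.3689  0.0844] yaw -13.91 turn -17.61
```

```bash
python3 -m inch '[-0.007,-0.04,0,-3, -0.015,-0.095,0,-7, -0.023,-0.15,0,-10, -0.032,-0.205,0,-14, -0.04,-0.26,0,-17.6]' && python3 -m inch '[0,-0.05,0,0, 0,-0.1,0,0, 0,-0.1,0,0]' ; python3 - <<'E'
from h import *
np.set_printoptions(precision=4,suppress=True)
go([.5555,.152,.10],3.7)
im=manip.camera("wrist");cv2.imwrite("pics/w4.png",im[:,:,::-1]);i=manip.camera_info("wrist");np.save("w4.npy",i,allow_pickle=True)
for q in ["bay","twin"]:
    for r in manip.tip_of("wrist",q): print(q,r["position"],r["confidence"],atz("wrist",r["position"],.017))
E
```

```text
time_s: 11.12
tcp_pos: [0.5459, 0.0438, 0.1847]
tool_rot: [0.0, 0.999, 0.033, 0.0]
wrist_force: [1.1, -0.0, -4.7]
finger_gap: 0.633
grip_force: 30.0
time_s: 11.5
tcp_pos: [0.5389, 0.1448, 0.1846]
tool_rot: [-0.0, 0.999, 0.034, -0.0]
wrist_force: [0.9, -1.1, -3.3]
finger_gap: 0.631
grip_force: 30.0
shift [ 0.0171 -0.006   0.0846] yaw 3.94 turn 0.24
```

View pics/w4.png

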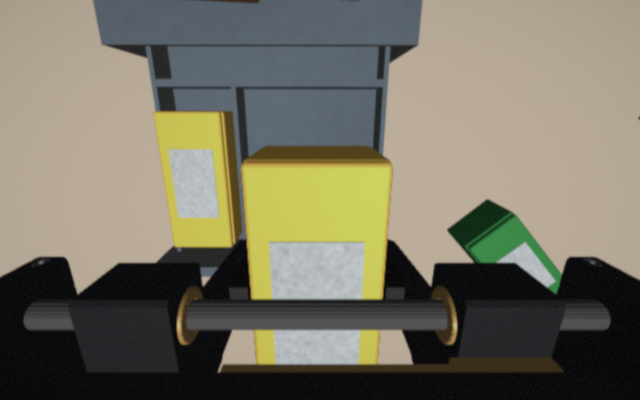

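The wrist view shows the held box square to the drawer. The bay's back wall is at row 87, with the divider's edge at column 243 and the outer wall at about 378.

```bash
python3 - <<'E'
from h import *
np.set_printoptions(precision=4,suppress=True)
i=np.load("w4.npy",allow_pickle=True).item()
a=atz("wrist",(243,89),.047,i);b=atz("wrist",(380,89),.047,i);y=np.radians(3.7)
print(a,b,(a+b)/2,"bay c",(a+b)/2-.0775*np.array([np.cos(y),np.sin(y),0]))
E
```

```text
[0.6286 0.211  0.047 ] [0.6364 0.0946 0.047 ] [0.6325 0.1528 0.047 ] bay c [0.5552 0.1478 0.047 ]
```

```bash
python3 -m inch '[0.017,-0.0045,0.03,0, 0.017,-0.0045,0.06,0, 0.017,-0.0045,0.09,0, 0.017,-0.0045,0.11,0, 0.017,-0.0045,0.12,0]' && python3 -m inch '[0,0,0.007,0, 0,0,0.014,0, 0,0,0.02,0, 0,0,0.022,0, 0,0,0.022,0]'
```

```text
time_s: 12.28
tcp_pos: [0.5562, 0.1462, 0.0638]
tool_rot: [0.0, 1.0, 0.031, -0.001]
wrist_force: [0.4, 0.3, -3.7]
finger_gap: 0.632
grip_force: 30.0
time_s: 12.9
tcp_pos: [0.5563, 0.1475, 0.0428]
tool_rot: [0.0, 0.999, 0.032, 0.0]
wrist_force: [0.3, -0.5, -2.0]
finger_gap: 0.632
grip_force: 30.0
```

```bash
python3 -m inch '[0,0,0.001,0, 0,0,0.0015,0, 0,0,0.0015,0]' && python3 -m inch '[0,0,0,0, 0,0,0,0, 0,0,0,0]' 0.22; python3 -c "
from h import *
go([.5563,.1475,.22],3.7)"
```

```text
time_s: 13.28
tcp_pos: [0.5563, 0.1475, 0.0418]
tool_rot: [-0.0, 0.999, 0.032, 0.0]
wrist_force: [-1.6, 0.4, 4.0]
finger_gap: 0.634
grip_force: 30.0
time_s: 13.65
tcp_pos: [0.5562, 0.1474, 0.0412]
tool_rot: [0.0, 0.999, 0.032, 0.0]
wrist_force: [-0.8, -0.3, -0.5]
finger_gap: 0.78
grip_force: 0.0
shift [ 1.000e-04 -1.000e-04 -1.788e-01] yaw 3.69 turn -0.01
```

```bash
python3 -m inch '[0,0,-0.02,0, 0,0,-0.06,0, 0,0,-0.11,0, 0,0,-0.17,0, 0,0,-0.18,0]' && python3 -m inch '[-0.05,0,0,0, -0.1,-0.01,0,0, -0.146,-0.018,0,0, -0.146,-0.018,0,0, -0.146,-0.018,0,0]' 1; python3 - <<'E'
from h import *
np.set_printoptions(precision=4,suppress=True)
im=manip.camera("wrist");cv2.imwrite("pics/w5.png",im[:,:,::-1]);i=manip.camera_info("wrist");np.save("w5.npy",i,allow_pickle=True)
t=manip.camera("top");s=manip.camera("scene")
for c in ["wrist","scene","top"]:
  for q in ["drawer_lip"]:
    for r in manip.tip_of(c,q)[:2]: print(c,q,r["position"],round(r["confidence"],2),atz(c,r["position"],.07))
S=cv2.resize(s[120:250,330:490,::-1],(640,520),interpolation=cv2.INTER_CUBIC)
cv2.imwrite("pics/s5.png",S)
go([.41,.174,.075],3.7)
E
```

```text
time_s: 14.28
tcp_pos: [0.5573, 0.1476, 0.2253]
tool_rot: [-0.0, 0.999, 0.032, 0.004]
wrist_force: [-0.3, 0.5, -0.8]
finger_gap: 0.777
grip_force: 0.0
time_s: 14.9
tcp_pos: [0.41, 0.1559, 0.221]
tool_rot: [0.0, 0.999, 0.032, 0.0]
wrist_force: [-0.8, -0.5, -0.4]
finger_gap: 0.237
grip_force: 0.0
wrist drawer_lip [293.5, 141.1] 0.95 [0.4573 0.1798 0.07  ]
scene drawer_lip [388.4, 145.7] 0.77 [0.4611 0.1739 0.07  ]
scene drawer_lip [401.6, 186.3] 0.68 [0.6016 0.1538 0.07  ]
top drawer_lip [231.6, 269.3] 0.76 [0.4527 0.1762 0.07  ]
top drawer_lip [247.5, 233.0] 0.56 [0.5446 0.1386 0.07  ]
shift [ 0.0014 -0.018   0.146 ] yaw 3.67 turn -0.03
```

View pics/w5.png

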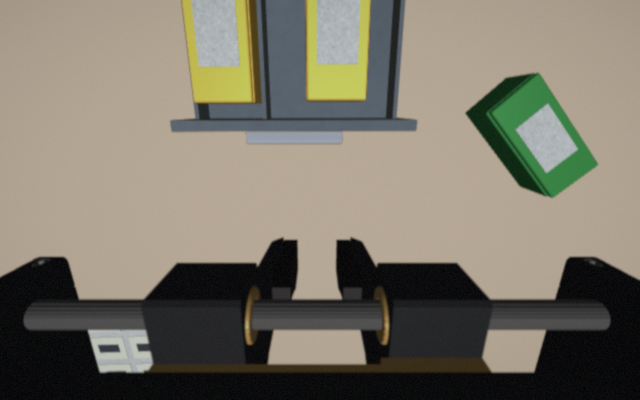

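The box stands upright in the bay, parallel to its twin, with the lip at wrist (294,138).

```bash
python3 -m inch '[0,-0.01,0.04,0, 0,-0.02,0.08,0, 0,-0.021,0.12,0, 0,-0.021,0.146,0, 0,-0.021,0.146,0]' && python3 -m inch '[0.015,0,0,0, 0.03,0,0,0, 0.045,0,0,0, 0.06,0,0,0, 0.075,0,0,0]'
```

```text
time_s: 15.82
tcp_pos: [0.4075, 0.1768, 0.074]
tool_rot: [0.0, 0.999, 0.032, -0.002]
wrist_force: [-0.2, -0.0, 0.2]
finger_gap: 0.003
grip_force: 0.0
time_s: 16.45
tcp_pos: [0.483, 0.1819, 0.0765]
tool_rot: [-0.0, 0.999, 0.032, -0.0]
wrist_force: [-5.0, 0.5, 1.5]
finger_gap: 0.006
grip_force: 1.8
```

```bash
python3 -m inch '[0.02,0,0,0, 0.04,0,0,0, 0.06,0,0,0, 0.08,0,0,0, 0.095,0,0,0]' && python3 -m inch '[0.01,0,0,0, 0.018,0,0,0, 0.024,0,0,0, 0.03,0,0,0, 0.03,0,0,0]'
```

```text
time_s: 17.08
tcp_pos: [0.578, 0.1882, 0.0765]
tool_rot: [-0.0, 0.999, 0.032, -0.0]
wrist_force: [-3.9, 1.2, 0.7]
finger_gap: 0.004
grip_force: 1.8
time_s: 17.7
tcp_pos: [0.6082, 0.1897, 0.0752]
tool_rot: [0.0, 0.999, 0.032, 0.001]
wrist_force: [0.4, 0.2, 0.1]
finger_gap: 0.01
grip_force: 0.0
```

```bash
python3 -m inch '[0.004,0,0,0, 0.008,0,0,0, 0.011,0,0,0, 0.014,0,0,0, 0.014,0,0,0]'
```

```text
time_s: 18.32
tcp_pos: [0.622, 0.1908, 0.0752]
tool_rot: [-0.0, 0.999, 0.032, 0.0]
wrist_force: [-0.7, -1.1, 0.1]
finger_gap: 0.008
grip_force: 0.1
```

```bash
python3 -m inch '[0.003,0,0,0, 0.006,0,0,0, 0.008,0,0,0, 0.01,0,0,0]'
```

```text
time_s: 18.82
tcp_pos: [0.6244, 0.191, 0.0751]
tool_rot: [0.001, 0.999, 0.033, -0.01]
wrist_force: [-44.3, -7.5, 25.3]
finger_gap: 0.003
grip_force: 22.5
```

```bash
python3 - <<'E'
from h import *
t=manip.camera("top");s=manip.camera("scene")
cv2.imwrite("pics/e.png",np.hstack([cv2.resize(t[90:290,160:290,::-1],(390,600)),cv2.resize(s[110:310,340:530,::-1],(400,421))[:,:].copy() if 0 else cv2.resize(s[110:310,340:473,::-1],(400,600))]))
E
```

```text
(no output)
```

View pics/e.png

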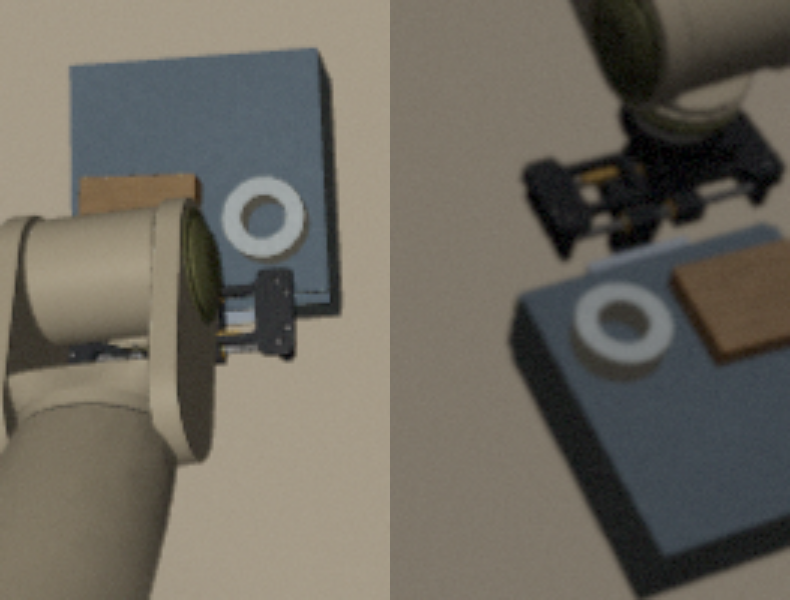

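The drawer front meets the cabinet; the roll and carton sit undisturbed. I'll back off and check.

```bash
python3 -m inch '[-0.02,0,0,0, -0.06,0,0,0, -0.12,0,0,0, -0.16,0,-0.05,0, -0.18,0,-0.11,0]' && python3 -m inch '[-0.02,0,-0.04,0, -0.02,0,-0.05,0, -0.02,0,-0.05,0]'; python3 - <<'E'
from h import *
np.set_printoptions(precision=4,suppress=True)
im=manip.camera("wrist");t=manip.camera("top")
for c in ["wrist","top"]:
    for r in manip.tip_of(c,"drawer_lip")[:1]: print(c,r["position"],round(r["confidence"],2),atz(c,r["position"],.07))
cv2.imwrite("pics/f.png",np.hstack([cv2.resize(im[:240,140:440,::-1],(450,360)),cv2.resize(t[90:230,165:295,::-1],(334,360),interpolation=cv2.INTER_CUBIC)]))
E
```

```text
time_s: 19.55
tcp_pos: [0.4509, 0.1798, 0.1841]
tool_rot: [0.0, 0.999, 0.032, -0.001]
wrist_force: [0.8, 0.2, -0.1]
finger_gap: 0.008
grip_force: 0.0
time_s: 19.92
tcp_pos: [0.4333, 0.1786, 0.233]
tool_rot: [-0.0, 0.999, 0.032, 0.001]
wrist_force: [0.1, 0.6, 0.5]
finger_gap: 0.003
grip_force: 0.0
top [229.8, 198.7] 0.72 [0.6338 0.1877 0.07  ]
```

View pics/f.png

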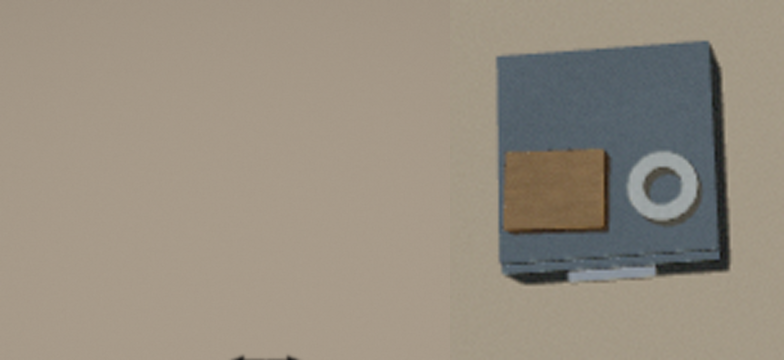

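The drawer front is flush with the cabinet at crop (610,258), and the carton and roll have not moved. The lip has travelled its full 0.17 m or so and pushed against a hard stop.

```bash
python3 -c "
from station import manip
print(manip.close_job())"
```

```text
the job is handed in; nothing more can be done
None
```

The job is handed in: I pressed both ends of the yellow box's lid home, set the box upright in the empty bay parallel to its twin, and pushed the drawer shut against its stop. The near end of the lid was judged by press height and force alone, since no camera view showed it clearly.

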